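# Set the perfusion pump's occlusion gap with its thumbwheel

## Task

The perfusion pump's head is empty and its tube bed stands open: with a fingertip, roll the knurled thumbwheel on the deck so that the bed closes up to the rotor until its white pointer lines up with the red gauge tab, coming from the open side and not running past the tab, and then take the finger away. Move the bed only by rolling the wheel - do not touch the bed itself or shift the red tab, and do not grasp anything - and leave everything on and around the pump where it is.

Things in the scene. Friction and masses are not known exactly. Their poses are not given: they have to be found in the camera images.
- pump: Bench peristaltic pump, fixed; cream housing 200 (x) x 260 (y) x 100 mm high, with a panel nose 35 mm deep, up to 103 mm high, on its -x side. Origin: centre of the housing's underside on the bench; z up, -x is the front with keypad and display (within 0.45 rad of facing the robot), +y its left. The deck at z 100 mm carries rotor, sliding bed, scale and thumbwheel.
- rotor (a point): Centre of the top of the pump's rotor (six white rollers, vertical axis, outer radius 33 mm), at pump x 30, y 60, z 131 mm. The bed closes on it from its -y side. Fixed.
- wheel_top (a point): Fixed point on the deck at the top of the thumbwheel's rim: pump x -45, y -30, z 120 mm; axes as the pump's. Rolling the rim here along the pump's +y (towards the rotor) closes the bed, along -y opens it. Grey cheeks 8 mm thick, 62 mm long in y, flank the wheel from 9.5 to 17.5 mm either side of its mid-plane, tops at z 114 mm: only the upper rim can be touched.
- wheel: Black knurled thumbwheel, radius 26 mm, 16 mm wide, upright in a slot of the deck, axis along the pump's x. Origin: its centre, pump x -45, y -30, z 94 mm; the frame turns with it. The bed moves 1 mm per 2.6 mm of rim travel (10 mm per rad). Turning takes about 1 N at the rim; no spring, it stays where left. Under a fingertip pressed at 5 to 15 N it follows, to within about 4 mm a stroke, as fingers give a little. 31 to 73 mm of rim travel are needed.
- bed: Teal sliding tube bed, 67 x 34 mm plus 13 mm horns, top at z 123 mm, between the rotor and an end block 22 mm high at pump y -87 mm. Origin: end of its white pointer (tongue 3 mm wide over the black scale), pump x 70, z 107 mm; frame parallel to the pump's. Pump y of the origin: -30 mm fully open (gap 31 mm), +1 mm shut; starts 0 to 10 mm from fully open. Not to be touched.
- gauge_tab: Red tab on the rail of the scale behind the bed, 12 x 10 x 8 mm, with a red tongue 3 mm wide pointing at the bed's white pointer. Origin: on the tongue's centre line, pump x 70, z 107 mm; frame parallel to the pump's. Its pump y (-8 to -2 mm) is where the bed's origin must come: pointer and tab are in line when both have the same pump y. Could be slid along y but must stay.
- vial: Loose amber vial with white cap, 22 mm diameter, 44 mm high, standing on the pump's deck towards its back right (-y) corner, at about pump x 50, y -112 mm. Origin: centre of its base. Leave it alone.
- pump_guard: Loose clear plastic cover of the pump head, 105 x 125 x 34 mm, laid off on the bench left (+y) of the pump. Origin: centre of its underside. Leave it alone.
- wash_bottle: Loose wash bottle, white, 66 mm diameter, with red cap and bent red spout, 211 mm high, right (-y) of the pump towards its front. Origin: centre of its base. Leave it alone.
- culture_flask: Loose small culture flask lying flat, 62 x 50 x 26 mm with a 25 mm neck and blue cap along its +x, right (-y) of the pump towards its back. Origin: centre of the underside of its body. Leave it alone.
- screwdriver: Loose screwdriver with orange handle, 150 mm long, lying on the bench left (+y) of the pump towards its front. Origin: underside near its middle. Leave it alone.
- medium_bottle: Loose bottle of red medium with orange cap, 72 mm diameter, 150 mm high, at the bench's right (-y) side. Origin: centre of its base. Leave it alone.
- beaker: Loose clear beaker, 72 mm diameter, 95 mm high, at the bench's left (+y) side. Origin: centre of its base. Leave it alone.

How it is judged:
By the outcome, as a careful person would: the job done as asked, in the order asked, and still so for the second after the job is handed in, with the robot touching nothing.
It also fails if it takes over 48 s, if anything falls off the work surface, if the arm or the gripper's body presses on something with over 40 N, if the wrist force passes 120 N, or if a joint passes its speed limit or range.

## Robot

A 6-joint arm with a two-finger parallel gripper is mounted at the origin on the work surface. World frame = base frame: x ahead of the robot, y to its left, z up, the work surface at z = 0. Lengths are in m, angles in rad, forces in N, time in s.
With the tool pointing down it reaches from about 0.275 to 0.775 m from the base axis. Payload 14.6 kg.
Tool frame: the origin (TCP) lies at the very end of the fingers, on their centre line; the grasp point (between the pads) lies 19 mm behind it (pinch_z is the distance from the TCP to the grasp point, in m); z points along the fingers, y is the line along which they close (so a half turn about z gives the same grasp; the last joint's range is limited). The gripper opens to 85 mm and grips with 20 to 120 N. Pads are 22 mm wide; open, the fingers measure 114 mm over their backs; the gripper's body (76 mm by 85 mm) begins 54 mm behind the grasp point. The pads swing forward as they close: fully open they stand 13 mm farther back than shut.
Start: joints at [1.066, 0.263, -0.048, 1.259, 0, 1.415], TCP at [0.18, 0.493, 0.231] pointing down, gripper open.
Joint ranges: [-2.65, 2.65], [-0.89, 1.7], [-1.18, 1.37], [-2.13, 2.11], [-1.35, 1.29], [-3.14, 3.14]. Speed limits (rad/s): [1.89, 1.89, 2.57, 2.79, 3.14, 3.14].

## Interface

Orientations are given as a rotation vector (axis times angle).
In Python, from workcell import get_state, snapshot, hand_in, pinch_z gives the robot as it stands.
- The arm moves only by the tool drive_tool, never from a script. Its argument "commands" is a list of rows, each an object of numbers: "claw": the gripper command: -1 is shut, 1 is fully open, values between are in proportion; "x", "y", "z": the shift along the tool's x, y, z in m; "twist": the turn about the tool's z in rad. A call has 1 to 10 rows; each row shifts and turns the commanded pose from where the row before left it, along the tool's axes as they then stand; what a row does not reach is not made up. A row lasts 1/12 s, in which the tool goes at most 41.7 mm and 7.16 degrees, less where a joint would pass 70% of its speed; a pose out of reach is approached as far as the arm can. A call with a gripper value outside its range is refused whole. The fingers move at their own pace and stop on an object; the grip force is fixed at half the most. Time passes only in rows, so rows that do not move let the fingers close. It gives the time, the measured TCP pose, the force, the opening and the grip force at its end, in the units of the state.
- get_state(): the state, without advancing time (a new reading comes with each control period).
- snapshot(name): name is "scene" or "side" or "wrist"; returns a dict with "color" (480x640x3 uint8, blue, green, red), "z_map" (480x640 float32, m along the optical axis (not along the pixel's ray), 0 where there is no reading), "fov_y" (degrees; the focal length in pixels is half the picture's height over the tangent of half this angle, whatever the lens; pixels are square), "cx", "cy" (the principal point, pixels), "camera_from_world" (4x4, takes a point from world to camera coordinates). Camera axes: x right, y down, z forward; pixel columns grow to the right and rows downward; lengths in m; the calibration is good to about 2 mm. The wrist camera is an equidistant fisheye: a pixel r from the principal point sees the ray r / f radians off the axis. A picture is of the moment at which its call begins.
- hand_in(): hands the job in; it is judged then, once.
The state is a dict: "time": time; "q": joint angles; "qvel": joint speeds; "joint_efforts": joint torques, N m; "ee_pos": TCP position; "tool_rot": TCP orientation; "force": force on the tool from outside, world axes, zero at the start; "wrist_torque": the same for the moment, N m; "opening": opening from 0.0 (shut) to 1.0 (fully open); "finger_force": force on a finger pad.
Only numpy, scipy, OpenCV 4.12 (cv2) and the standard library are available. Lean on these libraries where they do the work, as an engineer would, in place of code of your own. Each camera call takes 0.05 s, during which the arm holds its last target. There are 200 camera calls.

## Working session

There is one attempt and no reset: what is moved stays moved. The work goes in short steps, Python scripts to look and compute and a tool call to move; the robot and the scene stay as the last step left them, time stands still between calls to the robot, and variables do not carry over. Pictures are saved under pics/ and viewed, at most 10 in all, crops included, and the job is handed in when it is done.

Besides the shell and the picture viewer there is one more tool, called by a JSON object that holds its "method" and its "body". drive_tool: Moves the arm, as the interface text tells. Its arguments: {"type":"object","properties":{"commands":{"type":"array"}},"required":["commands"]}

```bash
mkdir -p pics
cat > h.py <<'E'
import numpy as np, cv2
from workcell import get_state, snapshot
def save(s,n): cv2.imwrite('pics/'+n,s['color'])
def foc(s): return s['color'].shape[0]/2/np.tan(np.radians(s['fov_y'])/2)
def ray(s,u,v,fish=False):
    f=foc(s); d=np.array([u-s['cx'],v-s['cy']],float)
    if fish:
        r=np.hypot(*d); t=r/f; c=np.array([*(d/max(r,1e-9)*np.sin(t)),np.cos(t)])
    else: c=np.array([*(d/f),1.])
    M=s['camera_from_world']; R=M[:3,:3]; return -R.T@M[:3,3], R.T@c
def plane(s,u,v,z,fish=False):
    o,d=ray(s,u,v,fish); return o+d*(z-o[2])/d[2]
def proj(s,p,fish=False):
    c=(s['camera_from_world']@np.append(p,1))[:3]; f=foc(s)
    if fish:
        r=np.hypot(c[0],c[1]); k=f*np.arctan2(r,c[2])/r
    else: k=f/c[2]
    return s['cx']+k*c[0], s['cy']+k*c[1]
E
python3 - <<'E'
from h import *
for n in('scene','side'):
    s=snapshot(n); save(s,n+'0.png'); M=s['camera_from_world']; print(n,s['fov_y'],-M[:3,:3].T@M[:3,3],M[2,:3])
st=get_state(); print(st)
E
```

```text
scene 49.51665303219548 [ 1.27952988 -0.35805521  1.15966198] [-0.51718377  0.29023785 -0.80516019]
side 53.11944648529369 [0.39628356 1.07191092 0.92052742] [ 0.14520911 -0.79143947 -0.59374901]
{'time': 0.1, 'q': array([ 1.06572263e+00,  2.63499154e-01, -4.88567666e-02,  1.25938490e+00,
       -4.43319740e-05,  1.41550308e+00]), 'qvel': array([ 0.00146248, -0.00046999,  0.00156802,  0.00063987, -0.00016756,
        0.00075361]), 'joint_efforts': array([ 4.04548671e-03, -6.38576531e+01,  3.85065258e+01,  9.99148266e-03,
       -5.26785868e-05, -3.10134101e-05]), 'ee_pos': array([0.17981228, 0.49299832, 0.23086683]), 'tool_rot': array([-5.46591172e-01, -3.09340912e+00,  1.42591923e-03]), 'force': array([ 0.21211885,  0.87258559, -1.16894964]), 'wrist_torque': array([ 0.00051349,  0.07330584, -0.03091925]), 'finger_force': 0.0, 'opening': 1.0006646345451904}
```

View pics/scene0.png

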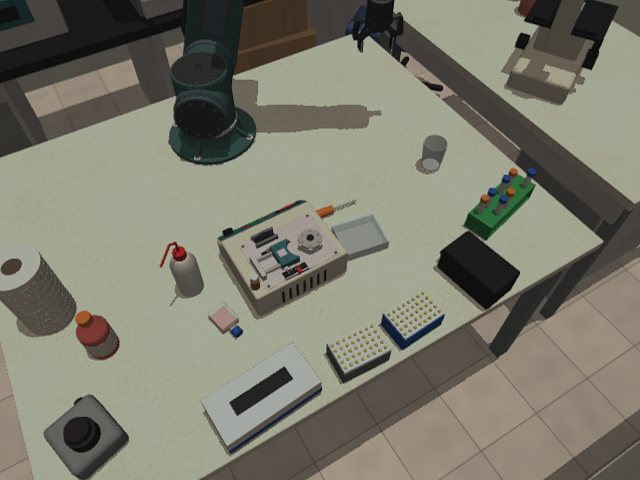

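View pics/side0.png

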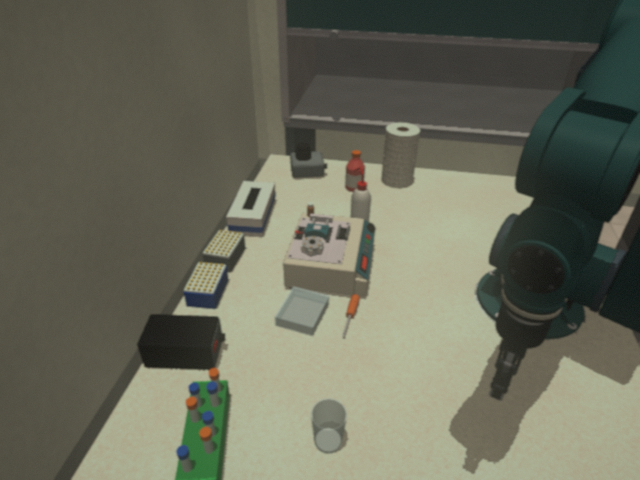

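The scene view shows the pump at (282,255), with the rotor at (310,240), black wheel at (265,236), teal bed at (285,252) and vial at (255,283). In the side view the pump is at (330,250) and the rotor at (313,245). I'll zoom in on both.

Run:
```python
from h import *
a=cv2.imread('pics/scene0.png')[190:320,212:362]; b=cv2.imread('pics/side0.png')[195:300,275:385]
a=cv2.resize(a,(450*1,390),interpolation=cv2.INTER_CUBIC); a=cv2.resize(cv2.imread('pics/scene0.png')[195:315,215:355],None,fx=5,fy=5,interpolation=cv2.INTER_CUBIC)
cv2.imwrite('pics/z1.png',a)
```

```text
(no output)
```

View pics/z1.png

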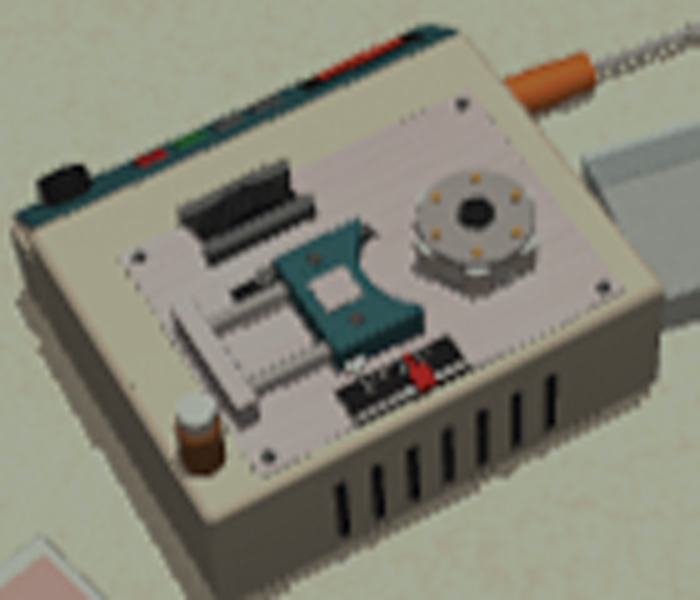

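The crop shows the back right corner at about (257.6,299), the back left at (347,254), and the rotor centre at (310.4,237.6). The red tab tongue is near (298,267) and the white pointer near (286,268). I'll work out a rough pump pose next.

Run:
```python
from h import *
s=snapshot('scene')
R=plane(s,310.4,237.6,.131); br=plane(s,257.8,298.6,.1); bl=plane(s,346.5,253.5,.1)
print(R,br,bl,np.linalg.norm(br-bl))
for u,v in((310,237),(270,285)): 
    o,d=ray(s,u,v); print(o+d*s['z_map'][v,u])
e=(bl-br)/np.linalg.norm(bl-br); yaw=np.arctan2(-e[0],e[1]); print('yaw',yaw)
c,sn=np.cos(yaw),np.sin(yaw); Rz=np.array([[c,-sn,0],[sn,c,0],[0,0,1]])
o1=R-Rz@[.03,.06,.131]; o2=(br+bl)/2-Rz@[.1,0,.1]; print(o1,o2)
o=o1
for n,p in dict(wt=[-.045,-.03,.12],).items(): print(n,o+Rz@p)
w=snapshot('wrist'); M=w['camera_from_world']; st=get_state(); print(w['fov_y'],w['cx'],w['cy'],-M[:3,:3].T@M[:3,3],M[2,:3])
from scipy.spatial.transform import Rotation as Ro
print(Ro.from_rotvec(st['tool_rot']).as_matrix())
```

```text
[0.6117734  0.01598462 0.131     ] [ 0.68264651 -0.1679079   0.1       ] [0.67978822 0.07957752 0.1       ] 0.24750192720574934
[0.60975876 0.01601628 0.13112714]
[ 0.66462913 -0.12629271  0.10075333]
yaw 0.011548822824269589
[ 0.58246831 -0.04435784  0.        ] [ 5.81224036e-01 -4.53200479e-02  8.32667268e-17]
wt [ 0.53781777 -0.07487552  0.12      ]
65.70646984690485 325.57755525453996 238.5575714418554 [0.10626318 0.52039348 0.37269538] [ 0.28595803 -0.10606936 -0.95235356]
[[-9.39445348e-01  3.42698609e-01 -3.17865470e-04]
 [ 3.42698741e-01  9.39445185e-01 -5.63933622e-04]
 [ 1.05357917e-04 -6.38716914e-04 -9.99999790e-01]]
```

Rough pose: pump origin (0.582,-0.044), yaw about 0.01, wheel top (0.538,-0.075). The heights agree with the text. I'll shut the fingers, square the tool and move over the pump at a safe height.

{"method": "drive_tool", "body": {"commands": [{"claw":-1,"z":-0.01,"twist":-0.12},{"claw":-1,"z":-0.01,"twist":-0.12},{"claw":-1,"z":-0.01,"twist":-0.12},{"claw":-1,"x":-0.022,"y":-0.03},{"claw":-1,"x":-0.022,"y":-0.03},{"claw":-1,"x":-0.022,"y":-0.03},{"claw":-1,"x":-0.022,"y":-0.03},{"claw":-1,"x":-0.022,"y":-0.03},{"claw":-1,"x":-0.022,"y":-0.03},{"claw":-1,"x":-0.022,"y":-0.03}]}}

```text
$.commands[0]: bad value
```

{"method": "drive_tool", "body": {"commands": [{"claw":-1,"x":-0.022,"y":-0.03},{"claw":-1,"x":-0.022,"y":-0.03},{"claw":-1,"x":-0.022,"y":-0.03},{"claw":-1,"x":-0.022,"y":-0.03},{"claw":-1,"x":-0.022,"y":-0.03},{"claw":-1,"x":-0.022,"y":-0.03},{"claw":-1,"x":-0.022,"y":-0.03},{"claw":-1,"x":-0.022,"y":-0.03},{"claw":-1,"x":-0.022,"y":-0.03},{"claw":-1,"x":-0.022,"y":-0.03}]}}

```text
$.commands[0]: bad value
```

{"method": "drive_tool", "body": {"commands": [{"claw":-1,"x":0,"y":0,"z":-0.01,"twist":-0.12},{"claw":-1,"x":0,"y":0,"z":-0.01,"twist":-0.12},{"claw":-1,"x":0,"y":0,"z":-0.01,"twist":-0.12}]}}

```text
time: 0.45
ee_pos: [0.1798, 0.493, 0.2615]
tool_rot: [0.025, -3.141, 0.001]
force: [-0.3, 0.4, -0.0]
opening: 0.604
finger_force: 0.0
```

{"method": "drive_tool", "body": {"commands": [{"claw":-1,"x":-0.024,"y":-0.031,"z":0,"twist":0},{"claw":-1,"x":-0.024,"y":-0.031,"z":0,"twist":0},{"claw":-1,"x":-0.024,"y":-0.031,"z":0,"twist":0},{"claw":-1,"x":-0.024,"y":-0.031,"z":0,"twist":0},{"claw":-1,"x":-0.024,"y":-0.031,"z":0,"twist":0},{"claw":-1,"x":-0.024,"y":-0.031,"z":0,"twist":0},{"claw":-1,"x":-0.024,"y":-0.031,"z":0,"twist":0},{"claw":-1,"x":-0.024,"y":-0.031,"z":0,"twist":0},{"claw":-1,"x":-0.024,"y":-0.031,"z":0,"twist":0}]}}

```text
time: 1.2
ee_pos: [0.3995, 0.2146, 0.2614]
tool_rot: [-0.016, 3.141, 0.0]
force: [0.4, 0.8, -0.2]
opening: 0.006
finger_force: 0.0
```

{"method": "drive_tool", "body": {"commands": [{"claw":-1,"x":-0.024,"y":-0.031,"z":0,"twist":0},{"claw":-1,"x":-0.024,"y":-0.031,"z":0,"twist":0},{"claw":-1,"x":-0.024,"y":-0.031,"z":0,"twist":0},{"claw":-1,"x":-0.024,"y":-0.031,"z":0,"twist":0},{"claw":-1,"x":-0.024,"y":-0.031,"z":0,"twist":0},{"claw":-1,"x":-0.024,"y":-0.031,"z":0,"twist":0},{"claw":-1,"x":-0.024,"y":-0.031,"z":0,"twist":0},{"claw":-1,"x":-0.024,"y":-0.031,"z":0,"twist":0},{"claw":-1,"x":0,"y":0,"z":0,"twist":0}]}}

```text
time: 1.95
ee_pos: [0.5963, -0.0346, 0.2596]
tool_rot: [0.01, -3.141, 0.001]
force: [1.1, -0.8, -0.6]
opening: 0.005
finger_force: 0.0
```

Run:
```python
from h import *
w=snapshot('wrist'); np.savez('w1.npz',**w); save(w,'w1.png'); st=get_state(); print(st['time'],st['ee_pos'],st['tool_rot'],st['force'],st['q'])
```

```text
2.0 [ 0.59470555 -0.0322758   0.25988191] [ 1.09332687e-02 -3.14021038e+00 -2.04022215e-05] [ 0.28320815  0.37774406 -0.29458238] [-1.90860954e-01  3.83734505e-01  2.09577757e-01  1.39797967e+00
 -2.50522406e-04 -1.97824157e-01]
```

View pics/w1.png

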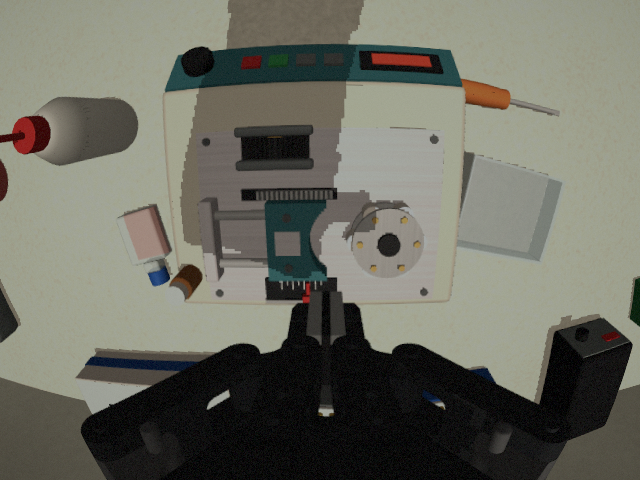

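The wrist view is clear: rotor centre (388,244), wheel with cheeks centred near (274,148), teal bed (290,240) and red tab near (307,290). The finger partly covers the scale.

Run:
```python
from h import *
s=dict(np.load('w1.npz')); I=s['color']; hsv=cv2.cvtColor(I,cv2.COLOR_BGR2HSV)
W=lambda u,v,z: plane(s,u,v,z,True)
R=W(388,244.5,.131); w=W(273.5,148,.114)
sc=[W(*p,.1) for p in((206,142),(434,140),(220,293),(424,292))]
print('rotor',R,'wheel',w); print(np.array(sc))
d=(R-w)[:2]; yaw=np.arctan2(d[1],d[0])-np.arctan2(.09,.075); print(np.hypot(*d),np.hypot(.09,.075),'yaw',yaw)
e=(sc[1]-sc[0]+sc[3]-sc[2])[:2]; print('yaw screws',np.arctan2(-e[0],e[1]))
e=(sc[2]-sc[0]+sc[3]-sc[1])[:2]; print('yaw screws x',np.arctan2(e[1],e[0]))
# wheel rim edges black area
c=I[100:200,220:330]; 
red=cv2.inRange(hsv,(0,150,80),(8,255,255))|cv2.inRange(hsv,(172,150,80),(180,255,255))
n,_,stt,cen=cv2.connectedComponentsWithStats(red)
print([(stt[i],cen[i]) for i in range(1,n) if stt[i][4]>15 and 250<cen[i][0]<350 and cen[i][1]>250])
z=s['z_map']; 
for u,v in((388,230),(274,148),(240,133),(290,215),(350,180)):
    o,d=ray(s,u,v,True); M=s['camera_from_world']; dc=d@M[2,:3]; print((u,v),o+d*z[v,u]/dc)
cv2.imwrite('pics/w1c.png',cv2.resize(I[110:310,190:440],None,fx=3,fy=3,interpolation=cv2.INTER_CUBIC))
```

```text
rotor [0.60900104 0.01402164 0.131     ] wheel [ 0.5366726  -0.07496521  0.114     ]
[[ 0.5306911  -0.13412292  0.1       ]
 [ 0.52855106  0.05457583  0.1       ]
 [ 0.66785075 -0.13194122  0.1       ]
 [ 0.66552909  0.05659121  0.1       ]]
0.11467372065021997 0.11715374513859982 yaw 0.012241437066392136
yaw screws 0.01182693707160144
yaw screws x 0.015308893746437496
[(array([306, 283,   4,  12,  46], dtype=int32), array([307.5       , 288.73913043])), (array([302, 296,   8,   7,  43], dtype=int32), array([305.44186047, 299.13953488]))]
(388, 230) [0.59879357 0.0142668  0.1258853 ]
(274, 148) [ 0.53634085 -0.07384555  0.11922457]
(240, 133) [ 0.5242108  -0.10149119  0.11301463]
(290, 215) [ 0.58826856 -0.06212229  0.12191995]
(350, 180) [ 0.56396189 -0.01463344  0.09984922]
```

View pics/w1c.png

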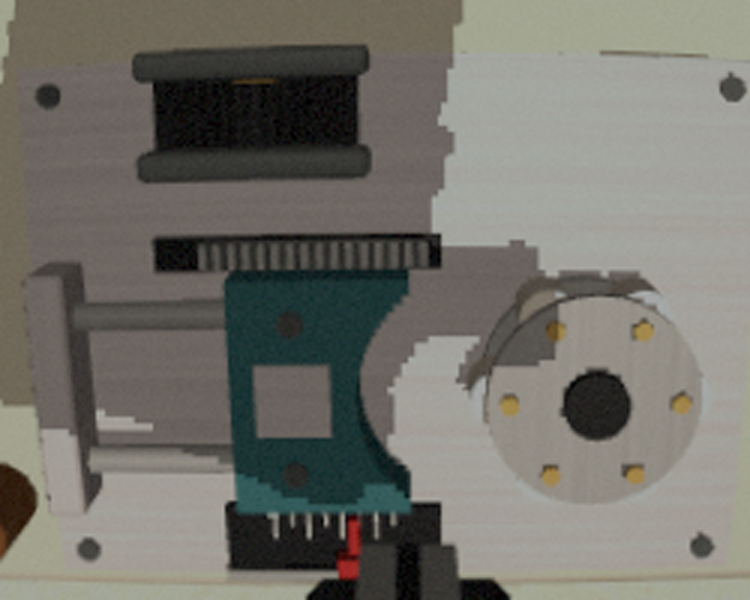

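The crop shows the bed, the scale ticks and the red tongue at crop (352,535). The white pointer isn't clear from here, so I'll move the camera closer over the scale.

{"method": "drive_tool", "body": {"commands": [{"claw":-1,"x":-0.03,"y":-0.01,"z":0.02,"twist":0},{"claw":-1,"x":-0.03,"y":-0.01,"z":0.02,"twist":0},{"claw":-1,"x":-0.01,"y":0,"z":0.02,"twist":0},{"claw":-1,"x":0,"y":0,"z":0,"twist":0}]}}

```text
time: 2.33
ee_pos: [0.6634, -0.0483, 0.1967]
tool_rot: [0.016, -3.136, -0.002]
force: [-0.9, 0.1, -0.6]
opening: -0.0
finger_force: 0.0
```

Run:
```python
from h import *
w=snapshot('wrist'); np.savez('w2.npz',**w); st=get_state(); print(st['time'],st['ee_pos'],st['tool_rot'],st['force'])
u,v=map(int,proj(w,np.array([.652,-.055,.107]),True)); print(u,v)
cv2.imwrite('pics/w2c.png',cv2.resize(w['color'][v-50:v+50,u-65:u+65],None,fx=6,fy=6,interpolation=cv2.INTER_CUBIC))
```

```text
2.3833 [ 0.66263113 -0.04811174  0.19923342] [ 1.67832295e-02 -3.13751302e+00 -1.49041050e-03] [-0.02433903  0.25454672  0.32082448]
314 228
```

View pics/w2c.png

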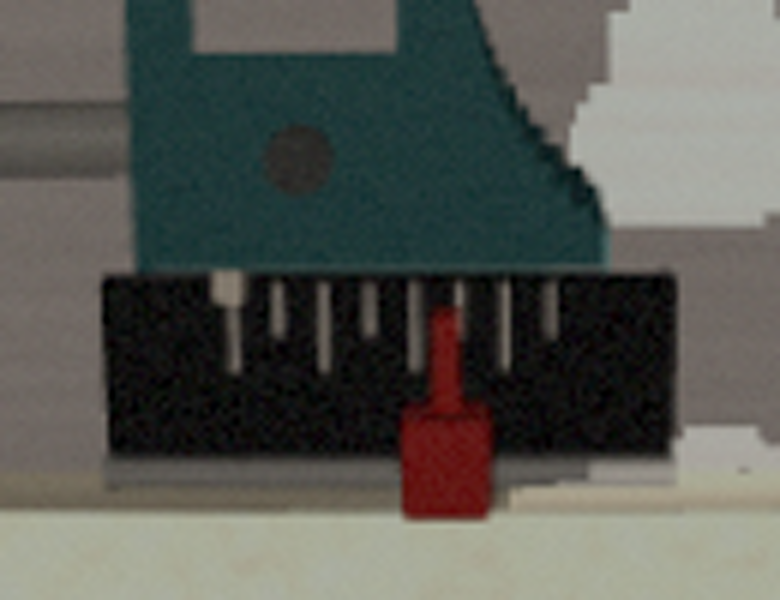

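The close view is clear: white pointer at crop (228,288), about pixel (287,226), and red tongue at crop (446,355), about pixel (323.3,237). I'll measure the gap.

```bash
cat >> h.py <<'E'
YAW=.0120
EY=np.array([-np.sin(YAW),np.cos(YAW),0]); EX=np.array([np.cos(YAW),np.sin(YAW),0])
ORI=np.array([.609,.0145,0])-EX*.03-EY*.06
def gap(s,yp):
    """pump y of pointer and tab; rows sampled on lines x=70(+-) z=107, profile along pump y"""
    I=s['color'].astype(float); ys=np.arange(-.045,.02,.0001); out=[]
    for xs,kind in ((np.arange(.0635,.0675,.0005),'p'),(np.arange(.071,.076,.0005),'r')):
        prof=0
        for x in xs:
            uv=np.array([proj(s,ORI+EX*x+EY*y+[0,0,.107],True) for y in ys],np.float32)
            px=cv2.remap(s['color'],uv[None,:,0],uv[None,:,1],cv2.INTER_LINEAR)[0].astype(float)
            prof=prof+(px.min(1) if kind=='p' else px[:,2]-px[:,:2].max(1))
        prof/=len(xs); out.append(prof)
    return ys,out
E
python3 - <<'E'
from h import *
s=dict(np.load('w2.npz'))
for u,v in((287,226),(323.3,237)): print((plane(s,u,v,.107,True)-ORI)@np.c_[EX,EY])
ys,(p,r)=gap(s,0)
for q in (p,r): print(np.c_[ys*1000,q][::10].round(1).tolist())
E
```

```text
[ 0.07026405 -0.02813537]
[ 0.07782116 -0.00458769]
[[-45.0, 97.9], [-44.0, 98.2], [-43.0, 98.2], [-42.0, 98.7], [-41.0, 99.0], [-40.0, 98.2], [-39.0, 90.4], [-38.0, 41.8], [-37.0, 28.9], [-36.0, 29.1], [-35.0, 29.9], [-34.0, 30.7], [-33.0, 31.0], [-32.0, 29.9], [-31.0, 32.6], [-30.0, 30.9], [-29.0, 31.6], [-28.0, 29.0], [-27.0, 30.6], [-26.0, 31.3], [-25.0, 30.0], [-24.0, 31.6], [-23.0, 32.6], [-22.0, 30.2], [-21.0, 32.7], [-20.0, 31.2], [-19.0, 30.9], [-18.0, 31.0], [-17.0, 32.1], [-16.0, 31.1], [-15.0, 32.3], [-14.0, 30.9], [-13.0, 32.4], [-12.0, 29.4], [-11.0, 30.9], [-10.0, 27.9], [-9.0, 30.2], [-8.0, 34.0], [-7.0, 31.0], [-6.0, 30.9], [-5.0, 31.6], [-4.0, 31.7], [-3.0, 32.2], [-2.0, 32.0], [-1.0, 33.0], [0.0, 29.9], [1.0, 30.9], [2.0, 31.1], [3.0, 28.6], [4.0, 30.1], [5.0, 29.4], [6.0, 30.6], [7.0, 32.4], [8.0, 32.1], [9.0, 31.3], [10.0, 31.2], [11.0, 31.2], [12.0, 52.2], [13.0, 98.9], [14.0, 101.0], [15.0, 99.8], [16.0, 99.2], [17.0, 100.4], [18.0, 100.1], [19.0, 99.3]]
[[-45.0, 7.2], [-44.0, 7.9], [-43.0, 6.4], [-42.0, 0.5], [-41.0, -1.3], [-40.0, -1.9], [-39.0, -0.3], [-38.0, -2.2], [-37.0, 0.1], [-36.0, 1.4], [-35.0, 0.3], [-34.0, -0.9], [-33.0, -1.5], [-32.0, -0.1], [-31.0, -2.2], [-30.0, -0.2], [-29.0, 4.5], [-28.0, 6.5], [-27.0, 3.1], [-26.0, 0.2], [-25.0, 0.2], [-24.0, 0.6], [-23.0, 5.5], [-22.0, 2.5], [-21.0, -1.8], [-20.0, -0.1], [-19.0, 2.9], [-18.0, 5.8], [-17.0, 1.3], [-16.0, 0.5], [-15.0, 2.0], [-14.0, 2.4], [-13.0, 5.4], [-12.0, 0.2], [-11.0, -1.6], [-10.0, -0.4], [-9.0, 3.5], [-8.0, 4.5], [-7.0, 10.7], [-6.0, 40.9], [-5.0, 52.9], [-4.0, 46.7], [-3.0, 15.0], [-2.0, 0.7], [-1.0, -0.5], [0.0, 1.2], [1.0, 4.5], [2.0, 4.2], [3.0, -1.7], [4.0, -0.1], [5.0, 0.6], [6.0, 4.1], [7.0, 4.4], [8.0, 0.6], [9.0, -2.4], [10.0, 0.4], [11.0, -1.4], [12.0, -0.7], [13.0, 1.5], [14.0, 0.5], [15.0, -0.7], [16.0, 0.0], [17.0, 0.3], [18.0, -0.1], [19.0, 0.6]]
```

The gap is about 23.5 mm (pointer -28.1, tab -4.6, both in the stated ranges), so about 61 mm of rim travel. I'll move above the wheel to start a stroke on its open side.

{"method": "drive_tool", "body": {"commands": [{"claw":-1,"x":0.032,"y":-0.009,"z":0,"twist":0},{"claw":-1,"x":0.032,"y":-0.009,"z":0,"twist":0},{"claw":-1,"x":0.032,"y":-0.01,"z":0,"twist":0},{"claw":-1,"x":0.03,"y":-0.01,"z":0.01,"twist":0},{"claw":-1,"x":0,"y":0,"z":0.03,"twist":0},{"claw":-1,"x":0,"y":0,"z":0.025,"twist":0},{"claw":-1,"x":0,"y":0,"z":0,"twist":0},{"claw":-1,"x":0,"y":0,"z":0,"twist":0}]}}

```text
time: 3.05
ee_pos: [0.537, -0.0875, 0.1376]
tool_rot: [0.017, -3.141, -0.0]
force: [-0.4, 0.1, 0.6]
opening: -0.001
finger_force: 0.0
```

{"method": "drive_tool", "body": {"commands": [{"claw":-1,"x":0,"y":0,"z":0.008,"twist":0},{"claw":-1,"x":0,"y":0,"z":0.006,"twist":0},{"claw":-1,"x":0,"y":0,"z":0.0,"twist":0}]}}

```text
time: 3.3
ee_pos: [0.538, -0.088, 0.1221]
tool_rot: [0.017, -3.142, 0.0]
force: [0.1, 0.2, -0.3]
opening: -0.003
finger_force: 0.0
```

{"method": "drive_tool", "body": {"commands": [{"claw":-1,"x":0,"y":0,"z":0.001,"twist":0},{"claw":-1,"x":0,"y":0,"z":0.001,"twist":0},{"claw":-1,"x":0,"y":0,"z":0.0,"twist":0}]}}

```text
time: 3.55
ee_pos: [0.538, -0.0882, 0.1204]
tool_rot: [-0.016, 3.141, -0.0]
force: [-0.2, 0.1, 0.3]
opening: -0.003
finger_force: 0.0
```

{"method": "drive_tool", "body": {"commands": [{"claw":-1,"x":0,"y":0,"z":0.001,"twist":0},{"claw":-1,"x":0,"y":0,"z":0.0,"twist":0}]}}

```text
time: 3.72
ee_pos: [0.538, -0.0882, 0.1193]
tool_rot: [-0.016, 3.141, -0.0]
force: [0.4, 0.2, 1.1]
opening: -0.001
finger_force: 0.6
```

{"method": "drive_tool", "body": {"commands": [{"claw":-1,"x":0,"y":0,"z":0.0007,"twist":0},{"claw":-1,"x":0,"y":0,"z":0.0,"twist":0}]}}

```text
time: 3.88
ee_pos: [0.5381, -0.0884, 0.119]
tool_rot: [-0.016, 3.141, -0.001]
force: [-1.4, -0.7, 7.1]
opening: 0.002
finger_force: 3.2
```

Contact is at z about 0.119 with 7 N. First stroke, +24 mm:

{"method": "drive_tool", "body": {"commands": [{"claw":-1,"x":0,"y":0.003,"z":-0.0002,"twist":0},{"claw":-1,"x":0,"y":0.003,"z":-0.0001,"twist":0},{"claw":-1,"x":0,"y":0.003,"z":0,"twist":0},{"claw":-1,"x":0,"y":0.003,"z":0,"twist":0}]}}

```text
time: 4.22
ee_pos: [0.5381, -0.0765, 0.1198]
tool_rot: [-0.016, 3.14, -0.002]
force: [-3.5, -1.8, 13.2]
opening: 0.001
finger_force: 6.6
```

{"method": "drive_tool", "body": {"commands": [{"claw":-1,"x":0,"y":0.003,"z":0,"twist":0},{"claw":-1,"x":0,"y":0.003,"z":0,"twist":0},{"claw":-1,"x":0,"y":0.003,"z":0.0002,"twist":0},{"claw":-1,"x":0,"y":0.003,"z":0.0002,"twist":0}]}}

```text
time: 4.55
ee_pos: [0.5378, -0.0642, 0.1191]
tool_rot: [-0.016, 3.141, -0.001]
force: [-0.7, -0.8, 4.7]
opening: -0.0
finger_force: 2.3
```

The wheel followed. I'll lift, go back and make a second stroke.

{"method": "drive_tool", "body": {"commands": [{"claw":-1,"x":0,"y":0,"z":-0.005,"twist":0},{"claw":-1,"x":0,"y":0,"z":-0.005,"twist":0},{"claw":-1,"x":0,"y":-0.012,"z":0,"twist":0},{"claw":-1,"x":0,"y":-0.012,"z":0,"twist":0},{"claw":-1,"x":0,"y":0,"z":0,"twist":0},{"claw":-1,"x":0,"y":0,"z":0.005,"twist":0},{"claw":-1,"x":0,"y":0,"z":0.004,"twist":0},{"claw":-1,"x":0,"y":0,"z":0.0005,"twist":0},{"claw":-1,"x":0,"y":0,"z":0.0005,"twist":0},{"claw":-1,"x":0,"y":0,"z":0,"twist":0}]}}

```text
time: 5.38
ee_pos: [0.538, -0.0887, 0.1187]
tool_rot: [-0.016, 3.141, -0.002]
force: [-2.9, -4.2, 10.8]
opening: -0.005
finger_force: 5.8
```

{"method": "drive_tool", "body": {"commands": [{"claw":-1,"x":0,"y":0.003,"z":-0.0002,"twist":0},{"claw":-1,"x":0,"y":0.003,"z":-0.0001,"twist":0},{"claw":-1,"x":0,"y":0.003,"z":0,"twist":0},{"claw":-1,"x":0,"y":0.003,"z":0,"twist":0},{"claw":-1,"x":0,"y":0.003,"z":0,"twist":0},{"claw":-1,"x":0,"y":0.003,"z":0,"twist":0},{"claw":-1,"x":0,"y":0.003,"z":0.0002,"twist":0},{"claw":-1,"x":0,"y":0.003,"z":0.0002,"twist":0}]}}

```text
time: 6.05
ee_pos: [0.5377, -0.0639, 0.1189]
tool_rot: [-0.016, 3.141, -0.0]
force: [-2.5, 1.2, 9.7]
opening: 0.0
finger_force: 4.5
```

{"method": "drive_tool", "body": {"commands": [{"claw":-1,"x":0,"y":0,"z":-0.01,"twist":0},{"claw":-1,"x":0,"y":0,"z":-0.035,"twist":0},{"claw":-1,"x":0,"y":0,"z":-0.035,"twist":0},{"claw":-1,"x":-0.032,"y":0.004,"z":0,"twist":0},{"claw":-1,"x":-0.032,"y":0.004,"z":0,"twist":0},{"claw":-1,"x":-0.032,"y":0.004,"z":0,"twist":0},{"claw":-1,"x":-0.029,"y":0.003,"z":0,"twist":0},{"claw":-1,"x":0,"y":0,"z":0,"twist":0},{"claw":-1,"x":0,"y":0,"z":0,"twist":0}]}}

```text
time: 6.8
ee_pos: [0.6631, -0.0474, 0.1967]
tool_rot: [0.017, -3.14, -0.001]
force: [-1.8, -0.1, 0.4]
opening: 0.005
finger_force: 0.0
```

Run:
```python
from h import *
w=snapshot('wrist'); np.savez('w3.npz',**w); st=get_state(); print(st['time'],st['ee_pos'],st['tool_rot'],st['force'])
u,v=map(int,proj(w,np.array([.652,-.055,.107]),True)); print(u,v)
cv2.imwrite('pics/w3c.png',cv2.resize(w['color'][v-50:v+50,u-65:u+65],None,fx=6,fy=6,interpolation=cv2.INTER_CUBIC))
```

```text
6.85 [ 0.66224425 -0.04760337  0.19726431] [ 1.67545998e-02 -3.13987608e+00 -4.78932993e-04] [-0.77640141  0.30510344 -0.34168253]
313 228
```

View pics/w3c.png

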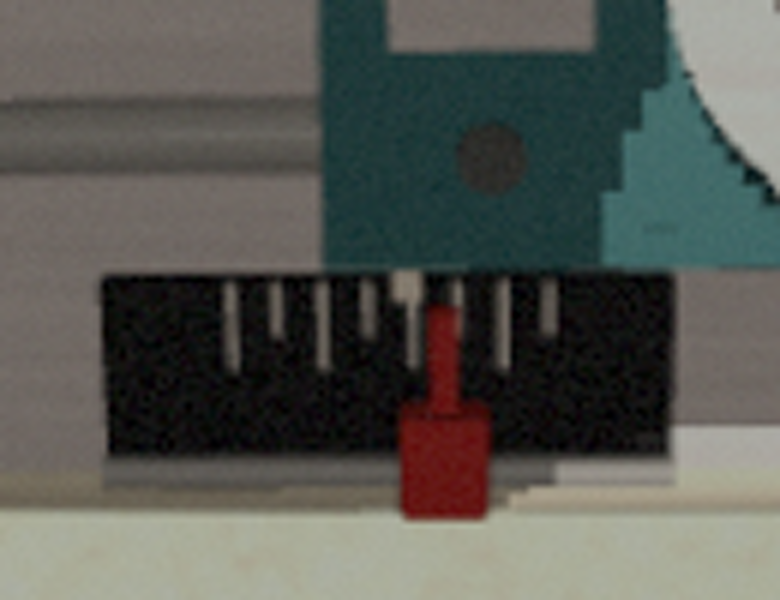

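The pointer is now at crop x 406 and the tongue at 443, so about 4 mm remain on the open side. I'll write a subpixel measure and check it against the first picture.

```bash
sed -i '/^def gap/,$d' h.py
cat >> h.py <<'E'
def cent(p,w):
    k=int(np.argmax(np.convolve(p,np.ones(w),'same'))); i=np.arange(k-w//2-1,k+w//2+2); q=np.clip(p[i]-.15*p[i].max(),0,None)
    return (q*i).sum()/q.sum()
def gap(s):
    I=s['color'].astype(float); u0,v0=proj(s,ORI+EX*.070-EY*.01+[0,0,.107],True)
    cols=slice(int(u0)-35,int(u0)+40); out=[]
    red=np.clip(I[...,2]-I[...,:2].max(2),0,None); wh=I.min(2)
    edge=next(v for v in range(int(v0)-12,int(v0)+10) if np.median(I[v,cols,1])<42)  # first black row below the bed
    for v in (edge+1,edge+2,edge+3):
        u=cent(np.clip(wh[v,cols]-32,0,None),5)+cols.start; out.append(('p',v,u))
    for v in range(edge+8,edge+19,2):
        u=cent(red[v,cols],5)+cols.start; out.append(('r',v,u))
    P={'p':[],'r':[]}
    for k,v,u in out: P[k].append(((plane(s,u,v,.107,True)-ORI)@EY)*1e3)
    print(edge,np.round(P['p'],2),np.round(P['r'],2),'gap',np.median(P['r'])-np.median(P['p']))
E
python3 - <<'E'
from h import *
for n in('w2','w3'): gap(dict(np.load(n+'.npz')))
E
```

```text
224 [-28.47 -28.5  -28.48] [-4.93 -4.94 -4.96 -4.94 -4.93 -4.91] gap 23.54669001668175
224 [-8.84 -8.83 -8.81] [-4.96 -4.97 -5.02 -5.02 -4.93 -4.88] gap 3.866947251050089
```

The gap is 3.87 mm, or about 10 mm of rim. Travel has been about 6% over the command, so I'll stroke 7.5 mm next and re-measure.

{"method": "drive_tool", "body": {"commands": [{"claw":-1,"x":0.032,"y":-0.008,"z":0,"twist":0},{"claw":-1,"x":0.032,"y":-0.008,"z":0,"twist":0},{"claw":-1,"x":0.032,"y":-0.008,"z":0,"twist":0},{"claw":-1,"x":0.029,"y":-0.008,"z":0.01,"twist":0},{"claw":-1,"x":0,"y":0,"z":0.032,"twist":0},{"claw":-1,"x":0,"y":0,"z":0.03,"twist":0},{"claw":-1,"x":0,"y":0,"z":0,"twist":0},{"claw":-1,"x":0,"y":0,"z":0,"twist":0}]}}

```text
time: 7.52
ee_pos: [0.5364, -0.0809, 0.1264]
tool_rot: [0.016, -3.139, -0.001]
force: [0.8, -0.2, 1.3]
opening: 0.002
finger_force: 0.0
```

{"method": "drive_tool", "body": {"commands": [{"claw":-1,"x":0,"y":0,"z":0.003,"twist":0},{"claw":-1,"x":0,"y":0,"z":0.002,"twist":0},{"claw":-1,"x":0,"y":0,"z":0.0,"twist":0}]}}

```text
time: 7.77
ee_pos: [0.5384, -0.0813, 0.1222]
tool_rot: [-0.016, 3.14, -0.001]
force: [-0.1, 0.2, -0.9]
opening: -0.002
finger_force: 0.0
```

{"method": "drive_tool", "body": {"commands": [{"claw":-1,"x":0,"y":0,"z":0.0015,"twist":0},{"claw":-1,"x":0,"y":0,"z":0.001,"twist":0},{"claw":-1,"x":0,"y":0,"z":0.0005,"twist":0},{"claw":-1,"x":0,"y":0,"z":0.0,"twist":0}]}}

```text
time: 8.1
ee_pos: [0.5384, -0.0814, 0.1197]
tool_rot: [-0.016, 3.14, -0.001]
force: [-4.5, 1.2, 15.7]
opening: 0.0
finger_force: 7.7
```

{"method": "drive_tool", "body": {"commands": [{"claw":-1,"x":0,"y":0,"z":-0.0004,"twist":0},{"claw":-1,"x":0,"y":0.0015,"z":0,"twist":0},{"claw":-1,"x":0,"y":0.002,"z":0,"twist":0},{"claw":-1,"x":0,"y":0.002,"z":0,"twist":0},{"claw":-1,"x":0,"y":0.002,"z":0,"twist":0},{"claw":-1,"x":0,"y":0,"z":0,"twist":0}]}}

```text
time: 8.6
ee_pos: [0.5383, -0.0737, 0.1198]
tool_rot: [-0.016, 3.14, -0.001]
force: [-2.1, 0.6, 11.2]
opening: 0.003
finger_force: 5.4
```

{"method": "drive_tool", "body": {"commands": [{"claw":-1,"x":0,"y":0,"z":-0.01,"twist":0},{"claw":-1,"x":0,"y":0,"z":-0.034,"twist":0},{"claw":-1,"x":0,"y":0,"z":-0.034,"twist":0},{"claw":-1,"x":-0.032,"y":0.006,"z":0,"twist":0},{"claw":-1,"x":-0.032,"y":0.006,"z":0,"twist":0},{"claw":-1,"x":-0.032,"y":0.006,"z":0,"twist":0},{"claw":-1,"x":-0.029,"y":0.006,"z":0,"twist":0},{"claw":-1,"x":0,"y":0,"z":0,"twist":0},{"claw":-1,"x":0,"y":0,"z":0,"twist":0}]}}

```text
time: 9.35
ee_pos: [0.6633, -0.048, 0.1959]
tool_rot: [0.017, -3.141, -0.0]
force: [-0.8, -1.0, -0.8]
opening: 0.004
finger_force: 0.0
```

Run:
```python
from h import *
w=snapshot('wrist'); np.savez('w4.npz',**w); st=get_state(); print(st['time'],st['ee_pos'],st['tool_rot'],st['force'])
gap(w)
```

```text
9.4 [ 0.66251093 -0.04824198  0.19632829] [ 1.68144114e-02 -3.14080859e+00 -4.61003493e-05] [ 0.58888552 -0.1645915   0.27751695]
224 [-6.09 -6.44 -6.49] [-5.03 -4.94 -4.93 -4.98 -4.97 -4.94] gap 1.4843834455559177
```

Run:
```python
from h import *
w=dict(np.load('w4.npz')); I=w['color']
cv2.imwrite('pics/w4c.png',cv2.resize(I[215:255,290:345],None,fx=14,fy=14,interpolation=cv2.INTER_CUBIC))
print(I[222:231,308:328].min(2))
```

```text
[[ 50  39  42  43  45  45  46  46  38  44  42  67  74  72  79  65  46  38
   45  44]
 [ 22  25  25  29  26  20  25  33  31  27  56  90 103 103  93  82  29  31
   29  25]
 [ 15  46  39  21  12  19  12  13  21  46  69  99 106 110 102  79  27  56
   16   4]
 [ 13  74  67  37   1   2  12   9  39  79  79 100 111 109 104  81  43  84
   26  17]
 [ 14  86  79  37  14   9  14  12  31  95  88 103 107 111 104  81  41 100
   39  19]
 [  4  90  72  41   0  19  18  10   5  94  87  94  99 103  97  75  51  98
   40  18]
 [ 17  93  73  39  16  14   1  13   2  93  68  58  60  63  59  56  48  95
   41   4]
 [  9  90  74  43   1  11  21  15   2  93  57  22   7   5  10  11  25  74
   24  16]
 [  6  76  70  42   0  16  19  16  19  94  60  21   4   8  19   9  26  76
   28  17]]
```

View pics/w4c.png

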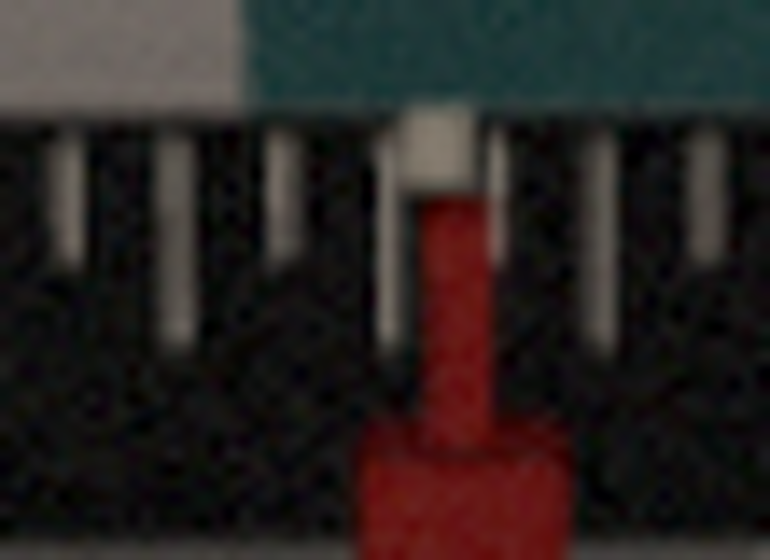

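In the crop, tick contamination skewed my measure. By eye the pointer spans 402–478 (centre 440) and the tongue 421–494 (centre 457), so about 0.8 mm remain, or 2 mm of rim. I'll make a short stroke.

{"method": "drive_tool", "body": {"commands": [{"claw":-1,"x":0.032,"y":-0.007,"z":0,"twist":0},{"claw":-1,"x":0.032,"y":-0.007,"z":0,"twist":0},{"claw":-1,"x":0.032,"y":-0.007,"z":0,"twist":0},{"claw":-1,"x":0.029,"y":-0.007,"z":0.01,"twist":0},{"claw":-1,"x":0,"y":0,"z":0.032,"twist":0},{"claw":-1,"x":0,"y":0,"z":0.03,"twist":0},{"claw":-1,"x":0,"y":0,"z":0.003,"twist":0},{"claw":-1,"x":0,"y":0,"z":0,"twist":0},{"claw":-1,"x":0,"y":0,"z":0,"twist":0}]}}

```text
time: 10.15
ee_pos: [0.5371, -0.0777, 0.1224]
tool_rot: [0.016, -3.142, 0.0]
force: [0.4, 0.0, 0.5]
opening: -0.001
finger_force: 0.0
```

{"method": "drive_tool", "body": {"commands": [{"claw":-1,"x":0,"y":0,"z":0.001,"twist":0},{"claw":-1,"x":0,"y":0,"z":0.0005,"twist":0},{"claw":-1,"x":0,"y":0,"z":0.0,"twist":0}]}}

```text
time: 10.4
ee_pos: [0.5378, -0.0777, 0.1206]
tool_rot: [-0.016, 3.141, -0.0]
force: [0.7, -0.8, -0.0]
opening: 0.001
finger_force: 0.0
```

{"method": "drive_tool", "body": {"commands": [{"claw":-1,"x":0,"y":0,"z":0.0008,"twist":0},{"claw":-1,"x":0,"y":0,"z":0.0005,"twist":0},{"claw":-1,"x":0,"y":0,"z":0.0,"twist":0}]}}

```text
time: 10.65
ee_pos: [0.538, -0.0777, 0.1198]
tool_rot: [-0.016, 3.141, -0.001]
force: [-3.7, 0.2, 11.5]
opening: -0.0
finger_force: 5.8
```

{"method": "drive_tool", "body": {"commands": [{"claw":-1,"x":0,"y":0.0008,"z":0,"twist":0},{"claw":-1,"x":0,"y":0.0008,"z":0,"twist":0},{"claw":-1,"x":0,"y":0,"z":0,"twist":0}]}}

```text
time: 10.9
ee_pos: [0.538, -0.0762, 0.1198]
tool_rot: [-0.016, 3.141, -0.001]
force: [-3.8, -1.5, 11.6]
opening: 0.004
finger_force: 5.9
```

{"method": "drive_tool", "body": {"commands": [{"claw":-1,"x":0,"y":0,"z":-0.01,"twist":0},{"claw":-1,"x":0,"y":0,"z":-0.034,"twist":0},{"claw":-1,"x":0,"y":0,"z":-0.034,"twist":0},{"claw":-1,"x":-0.032,"y":0.007,"z":0,"twist":0},{"claw":-1,"x":-0.032,"y":0.007,"z":0,"twist":0},{"claw":-1,"x":-0.032,"y":0.006,"z":0,"twist":0},{"claw":-1,"x":-0.029,"y":0.006,"z":0,"twist":0},{"claw":-1,"x":0,"y":0,"z":0,"twist":0},{"claw":-1,"x":0,"y":0,"z":0,"twist":0}]}}

```text
time: 11.65
ee_pos: [0.6633, -0.0484, 0.1959]
tool_rot: [0.017, -3.14, -0.0]
force: [-0.1, -0.6, -0.2]
opening: 0.001
finger_force: 0.0
```

Run:
```python
from h import *
w=snapshot('wrist'); np.savez('w5.npz',**w); I=w['color']; st=get_state(); print(st['time'],st['ee_pos'])
gap(w)
cv2.imwrite('pics/w5c.png',cv2.resize(I[215:255,290:345],None,fx=14,fy=14,interpolation=cv2.INTER_CUBIC))
print(I[222:229,312:330].min(2)); print(I[230:240:2,312:330].astype(int)[...,2]-I[230:240:2,312:330,:2].max(2))
```

```text
11.7 [ 0.66241137 -0.04861274  0.19636983]
224 [-5.3  -5.27 -5.06] [-4.92 -4.92 -4.88 -4.94 -4.91 -4.9 ] gap 0.35774241901117954
[[ 48  42  44  45  51  51  47  31  43  53  49  52  51  30  29  31  23  26]
 [ 30  28  30  28  32  31  32  25  78 100  96 100  95  28   7  19  13   8]
 [ 10  15   3  15   9  23  26  20  85 109 108 108 107  43  30  27   3   8]
 [  1  15   8   8  16  48  59  42  83 108 106 110 105  67  54  29   3   1]
 [ 20   1  22  19  16  55  75  47  85 108 111 111 106  78  60  34   8  16]
 [ 10  16  10   9   8  53  78  51  77 100 105 100  98  81  64  32   4  10]
 [ 17   5   1   5  14  54  73  50  42  62  61  61  61  73  63  31  16  18]]
[[ -2  -7   1   6   0   6   5   2  13  41  65  70  71  54  11   3   0  -1]
 [ -4  -3   6  -8   3   1   4   6  16  54  84  76  74  62  12   3   5   4]
 [ -3   0   1   1  -3   3   4   5  15  60  82  76  79  63  10  -1  -3  -2]
 [ -4   1  -2   0  -1   5   7   4  13  54  77  80  75  62  14   3   5  -8]
 [ -4  -2   1   0   4   3   6   3  21  55  79  77  78  65  10   2 -12  -3]]
```

View pics/w5c.png

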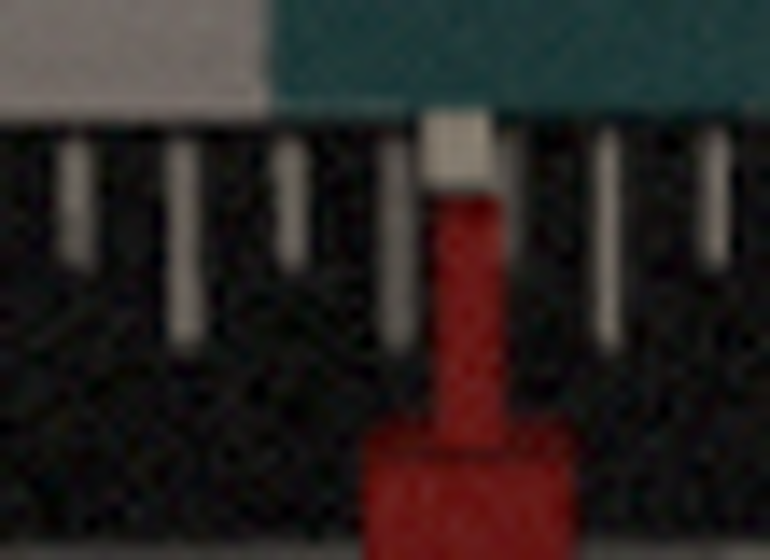

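The pointer now spans 421–493 (centre 457) against the tongue's 434–505 (centre 470), leaving about 0.4 mm on the open side. One last 0.8 mm nudge.

{"method": "drive_tool", "body": {"commands": [{"claw":-1,"x":0.032,"y":-0.007,"z":0,"twist":0},{"claw":-1,"x":0.032,"y":-0.007,"z":0,"twist":0},{"claw":-1,"x":0.032,"y":-0.007,"z":0,"twist":0},{"claw":-1,"x":0.029,"y":-0.007,"z":0.01,"twist":0},{"claw":-1,"x":0,"y":0,"z":0.032,"twist":0},{"claw":-1,"x":0,"y":0,"z":0.03,"twist":0},{"claw":-1,"x":0,"y":0,"z":0.003,"twist":0},{"claw":-1,"x":0,"y":0,"z":0.001,"twist":0},{"claw":-1,"x":0,"y":0,"z":0.0005,"twist":0},{"claw":-1,"x":0,"y":0,"z":0,"twist":0}]}}

```text
time: 12.53
ee_pos: [0.5376, -0.0781, 0.1212]
tool_rot: [-0.016, 3.141, -0.0]
force: [0.1, -0.5, 0.1]
opening: -0.0
finger_force: 0.0
```

{"method": "drive_tool", "body": {"commands": [{"claw":-1,"x":0,"y":0,"z":0.0006,"twist":0},{"claw":-1,"x":0,"y":0,"z":0.0004,"twist":0},{"claw":-1,"x":0,"y":0,"z":0.0,"twist":0}]}}

```text
time: 12.78
ee_pos: [0.538, -0.0781, 0.1199]
tool_rot: [-0.016, 3.141, -0.0]
force: [-1.4, 0.3, 5.0]
opening: -0.005
finger_force: 2.3
```

{"method": "drive_tool", "body": {"commands": [{"claw":-1,"x":0,"y":0,"z":0.0004,"twist":0},{"claw":-1,"x":0,"y":0.0004,"z":0,"twist":0},{"claw":-1,"x":0,"y":0.0004,"z":0,"twist":0},{"claw":-1,"x":0,"y":0,"z":0,"twist":0}]}}

```text
time: 13.12
ee_pos: [0.538, -0.0775, 0.1199]
tool_rot: [-0.016, 3.141, -0.001]
force: [-2.8, -1.3, 9.6]
opening: -0.005
finger_force: 4.9
```

{"method": "drive_tool", "body": {"commands": [{"claw":-1,"x":0,"y":0,"z":-0.01,"twist":0},{"claw":-1,"x":0,"y":0,"z":-0.034,"twist":0},{"claw":-1,"x":0,"y":0,"z":-0.034,"twist":0},{"claw":-1,"x":-0.032,"y":0.007,"z":0,"twist":0},{"claw":-1,"x":-0.032,"y":0.007,"z":0,"twist":0},{"claw":-1,"x":-0.032,"y":0.007,"z":0,"twist":0},{"claw":-1,"x":-0.029,"y":0.006,"z":0,"twist":0},{"claw":-1,"x":0,"y":0,"z":0,"twist":0},{"claw":-1,"x":0,"y":0,"z":0,"twist":0}]}}

```text
time: 13.87
ee_pos: [0.6633, -0.0486, 0.1961]
tool_rot: [0.017, -3.141, -0.0]
force: [-0.8, -0.0, 0.6]
opening: -0.004
finger_force: 0.0
```

Run:
```python
from h import *
w=snapshot('wrist'); np.savez('w6.npz',**w); I=w['color']; st=get_state(); print(st['time'],st['ee_pos'])
gap(w)
cv2.imwrite('pics/w6c.png',cv2.resize(I[215:255,290:345],None,fx=14,fy=14,interpolation=cv2.INTER_CUBIC))
print(I[222:229,312:330].min(2)); print(I[230:240:2,312:330].astype(int)[...,2]-I[230:240:2,312:330,:2].max(2))
```

```text
13.9167 [ 0.66242492 -0.04885516  0.19653487]
224 [-4.86 -4.81 -4.74] [-4.97 -4.94 -4.86 -4.93 -4.94 -4.95] gap -0.13543532603517328
[[ 23  29  27  23  21  37  31  22  44  58  76  72  73  67  45  45  43  38]
 [ 12  15  16  20  20  22  24  23  45  82  98 103  98  85  43  23  27  29]
 [ 17  18   1   9   1  17  47  31  49  86 106 111 108  97  50  22   0   0]
 [ 24  12  15   5  19  30  78  54  49  85 111 111 107 107  73  37  12   4]
 [ 32  19   4   4   0  38  92  63  47  90 109 107 108 105  86  46   9  11]
 [ 26  13  12  17  19  31  90  65  43  82 101 102 102 104  84  41   3  12]
 [ 30   6  19  20  17  33  89  61  28  48  59  61  60  81  80  39  19  11]]
[[ 4 -2 -6  0  5  3  6  6 -2 40 60 64 69 67  9  4  1 -4]
 [ 2  0  0 -3  0  6  6  5  0 55 76 75 75 84 11  2 -3  1]
 [ 2  0 -4  1 -6  2  6  4  0 52 78 79 79 80 18  4 -2 -2]
 [-5  0  2  2  3  6  7  4  5 47 78 81 80 81 29  3 -5 -4]
 [-4  3  3  1 -3  0  7  6  0 50 84 78 74 79 26 -1  2 -3]]
```

View pics/w6c.png

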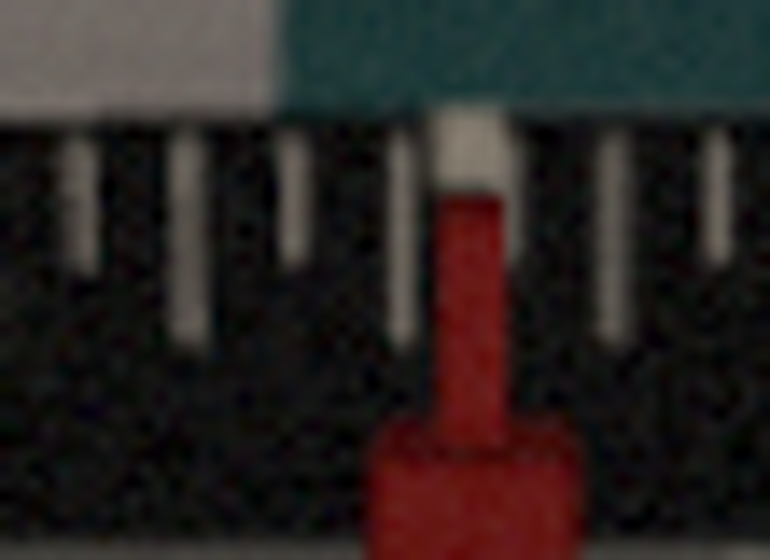

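The pointer (centre about 470) and the tongue (centre about 472) now line up to within about 0.15 mm, still on the open side. The finger is clear, so I'm handing in.

```bash
python3 -c "
from workcell import hand_in; print(hand_in())"
```

```text
the job is handed in; nothing more can be done
None
```

I rolled the thumbwheel until the bed's white pointer lined up with the red tab to within about 0.2 mm, coming from the open side; the finger is clear and the job is handed in, though no verdict came back.

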